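# Third hand at the tube mixer

### The job

Ring the desk bell by pressing its plunger right down, to call the colleague who will do the fastening. Then take the tube carrier with the red caps, stand it flat and straight in the painted lane on the mixer's deck, and push it end-on against the orange spring stop until the stop's black pointer is in the green zone, never reaching the red. Finish while still holding it pressed there, steady, for the colleague to screw it down; leave the other loose things where they are.

Things in the scene. Friction and masses are not known exactly. Their poses are not given: they have to be found in the camera images.
- bell (a joint): Plunger of the desk bell: 0 = up, 0.008 m = fully down on its stop. It springs back; about 2 N starts it moving, about 5 N holds it fully down.
- bell_top (a point): Centre of the top of the bell's brass plunger head (disc 20 mm across), about 62 mm above the table when up; it goes straight down 8 mm. Around it a steel dome, 68 mm across on an 80 mm black foot, dome top 44 mm above the table. The bell is fixed to the table.
- carrier_red_mid (a point): Centre of the loose white plastic carrier with RED caps: body 110 mm long (its x axis) x 26 wide (y) x 60 high (z), this point 30 mm above its underside. Five caps, 17 mm across, in a row along it stand 18 mm above the body. Either end may lead. 0.2 to 0.35 kg. Starts standing on the table. Best gripped across its width, half-way along.
- carrier_blue_mid (a point): The same point of a like carrier with BLUE caps, standing nearby: leave it alone. The two may change places.
- lane_end (a point): Point on the mixer's deck straight under the middle of the spring stop's orange face at rest. x is level and points along the lane in the pushing direction, into the stop; y across the lane, z up. The lane, a flat white strip with blue borders, 38 mm wide, no raised edges, runs 180 mm back (-x) from here. The face is 60 mm wide and spans 4 to 56 mm above the deck.
- mixer: Tube mixer, fixed to the table: deck 260 (x, same axes as lane_end) x 150 mm, 70 mm above the table; origin at table height under its centre. Behind the stop, from x = 96 mm, a grey spring housing 74 mm wide stands 56 mm above the deck. At the lane's start (x = -120 to -96 mm, y = 40 to 66 mm either side) two slack thumbscrew clamps stand 19 mm above the deck.
- stop (a joint): Travel of the spring stop along +x of lane_end: 0 = at rest, 0.036 m = hard end. The spring gives 0.45 N per mm, with no preload. Its black pointer (on the -y side, over a scale painted on the deck) stands in the green zone from 0.012 to 0.026 m (about 5.4 to 11.7 N), and the red begins at 0.028 m.
- vial: Bystander: standing vial with a black cap, 29 mm across, 56 mm high; origin under its centre.
- tube_tray: Bystander: open white tray 100 x 150 x 28 mm with four tubes lying in it; origin under its centre.
- marker: Bystander: marker pen lying along its x axis, 134 mm long, 13 mm thick; origin under its middle.
- jar: Bystander: closed jar, 60 mm across, 85 mm high; origin under its centre.

How it is judged:
By the outcome, as a careful person would: the job done as asked, in the order asked, and still so for the second after the job is handed in, while the arm keeps its last pose, push and grip.
It also fails if it takes over 64 s, if anything falls off the work surface, if the arm or the gripper's body presses on something with over 40 N, if the wrist force passes 120 N, or if a joint passes its speed limit or range.

### The arm

A 6-joint arm with a two-finger parallel gripper is mounted at the origin on the work surface. World frame = base frame: x ahead of the robot, y to its left, z up, the work surface at z = 0. Lengths are in m, angles in rad, forces in N, time in s.
With the tool pointing down it reaches from about 0.3 to 0.775 m from the base axis. Payload 14.6 kg.
Tool frame: the origin (TCP) lies at the very end of the fingers, on their centre line; the grasp point (between the pads) lies 19 mm behind it (ctrl.hold_point_z is the z of the grasp point in the tool frame, in m); z points along the fingers, y is the direction in which the jaws open and shut (so a half turn about z gives the same grasp; the last joint's range is limited). The gripper opens to 94 mm and grips with 3 to 60 N. Pads are 16 mm wide; open, the fingers measure 119 mm over their backs; the gripper's body (75 mm by 177 mm) begins 78 mm behind the grasp point.
Start: joints at [-1.291, 0.3, 1.521, -0, 1.321, -0.067], TCP at [0.187, -0.517, 0.181] pointing down, gripper open.
Joint ranges: [-3.03, 3.03], [-0.79, 2.21], [0.23, 2.52], [-1.04, 4.18], [0, 3.07], [-2.55, 2.55]. Speed limits (rad/s): [2.22, 2.22, 2.57, 3.14, 3.14, 3.14].

### API

Orientations are given as [roll, pitch, yaw] about the fixed x, y, z axes, in that order (R = Rz(yaw) Ry(pitch) Rx(roll)).
In Python, from station import ctrl, cams, hand_in gives the robot as it stands.
- The arm moves only by the tool servo_tool, never from a script. Its argument "rows" is a list of rows, each a list of 7 numbers: the shift along the world's x, y, z in m, then the turn, a rotation vector about the world's x, y, z in rad, then the gripper command: -1 is shut, 1 is fully open, values between are in proportion. A call has exactly 8 rows; each row is the pose to reach, as a shift and turn from the pose measured when the call began; what a row does not reach only later rows make up. A row lasts 1/12 s, in which the tool goes at most 41.7 mm and 7.16 degrees, less where a joint would pass 70% of its speed; a pose out of reach is approached as far as the arm can. A call with a gripper value outside its range is refused whole. The fingers move at their own pace and stop on an object; "newtons" is the grip in N (left out, the last holds). Time passes only in rows, so rows that repeat a pose let the fingers close, or fill a call up. It gives the time, the measured TCP pose, the force and the opening at its end, in the units of the state.
- ctrl.get_obs(): the state, without advancing time (a new reading comes with each control period).
- cams.camera(name): name is "scene" or "top" or "wrist"; returns a dict with "image" (420x560x3 uint8, red, green, blue), "depth" (420x560 float32, m along the optical axis (not along the pixel's ray), 0 where there is no reading), "fx", "fy", "cx", "cy" (pixels), "rvec" (rotation vector, rad) and "tvec" (3), from world to camera coordinates, as OpenCV has them; the wrist camera has in their place "hand_eye" (4x4, takes a point from camera to tool coordinates, whose origin is the TCP and whose axes are the flange's). Camera axes: x right, y down, z forward; pixel columns grow to the right and rows downward; lengths in m; the calibration is good to about 2 mm. The wrist camera is an equidistant fisheye: a pixel r from the principal point sees the ray r / f radians off the axis. A picture is of the moment at which its call begins: read the wrist's pose just before it.
- hand_in(): hands the job in, once; it reports no verdict.
Trained networks look in a picture, given as the dict that the camera call returned (one of the last four; its "shot" number tells which), for a name from the list of things; names that differ only in an ending like _2 or _b are one class to them, and where a whole thing is asked for, a point or a joint stands for the part that bears it (a point fixed in the world has none). Each returns a list of dicts, best first, with "p" (0 to 1); they miss things now and then, are a little off and sometimes report something else, mostly with a low value. They report only what shows in the picture. A call takes as long as a camera call.
- cams.spot_in(picture, name): "box" ([left, top, right, bottom] as shares, 0 to 1, of the picture: columns of its width, rows of its height, round what is visible of it).
- cams.place_of(picture, name): "at" ([column, row] as shares, 0 to 1, of the picture: columns of its width, rows of its height: a listed point, or the origin of a listed thing).
The state is a dict: "time_s": time; "qpos": joint angles; "joint_vel": joint speeds; "tau": joint torques, N m; "ee_pos": TCP position; "eef_rot": TCP orientation; "force": force on the tool from outside, world axes, zero at the start; "moment": the same for the moment, N m; "grip_width": finger opening in m.
Only numpy, scipy, OpenCV 4.12 (cv2) and the standard library are available. Lean on these libraries where they do the work, as an engineer would, in place of code of your own. Each camera call takes 0.05 s, during which the arm holds its last target.

## Working session

There is one attempt and no reset: what is moved stays moved. The work goes in short steps, Python scripts to look and compute and a tool call to move; the robot and the scene stay as the last step left them, time stands still between calls to the robot, and variables do not carry over. Pictures are saved under pics/ and viewed, and the job is handed in when it is done.

Besides the shell and the picture viewer there is one more tool, called as name(argument=value, ...), one argument or row to a line, values as JSON. servo_tool: Moves the arm, as the interface text tells. Its arguments: {"type":"object","properties":{"rows":{"type":"array"},"newtons":{"type":"number"}},"required":["rows"]}

```bash
ls; mkdir -p pics; cat > h.py <<'E'
import numpy as np, cv2
from scipy.spatial.transform import Rotation as R
from station import ctrl, cams, hand_in
def ray(c,u,v):
    Rm=R.from_rotvec(np.ravel(c["rvec"])).as_matrix(); t=np.ravel(c["tvec"])
    d=np.array([(u-c["cx"])/c["fx"],(v-c["cy"])/c["fy"],1.])
    return -Rm.T@t, Rm.T@d
def atz(c,u,v,z):
    o,d=ray(c,u,v); return o+d*(z-o[2])/d[2]
def dep(c,u,v):
    o,d=ray(c,u,v); return o+d*c["depth"][int(round(v)),int(round(u))]
def cloud(c):
    h,w=c["depth"].shape; v,u=np.mgrid[:h,:w]
    Rm=R.from_rotvec(np.ravel(c["rvec"])).as_matrix(); t=np.ravel(c["tvec"])
    z=c["depth"]; P=np.stack([(u-c["cx"])/c["fx"]*z,(v-c["cy"])/c["fy"]*z,z],-1)
    W=(P-t)@Rm; W[z==0]=np.nan; return W
def save(c,n): cv2.imwrite("pics/"+n+".png",c["image"][...,::-1])
E
python3 - <<'E'
from h import *
np.set_printoptions(precision=4,suppress=True)
print(ctrl.get_obs(), ctrl.hold_point_z)
for n in ["top","scene"]:
    c=cams.camera(n); save(c,n+"0")
    np.savez(n+"0.npz",**{k:v for k,v in c.items()})
    for k in ["bell_top","carrier_red_mid","carrier_blue_mid","lane_end","mixer","vial","tube_tray","marker","jar"]:
        r=cams.place_of(c,k)[:2]
        for q in r:
            u,v=q["at"][0]*560,q["at"][1]*420
            z={"bell_top":.062,"carrier_red_mid":.03,"carrier_blue_mid":.03,"lane_end":.07}.get(k,0)
            print(n,k,round(q["p"],2),round(u),round(v),atz(c,u,v,z),dep(c,min(u,559),min(v,419)))
E
```

```text
pics
{'time_s': 0.0, 'qpos': array([-1.2906,  0.3005,  1.5216, -0.    ,  1.3207, -0.0666]), 'joint_vel': array([ 0.    ,  0.0006, -0.0006, -0.0002,  0.001 ,  0.0001]), 'tau': array([ -0.0011, -53.181 , -35.2741,   0.0708,   0.0243,  -0.0001]), 'ee_pos': array([ 0.1869, -0.517 ,  0.1801]), 'eef_rot': array([-3.1404, -0.0001,  0.3468]), 'force': array([0.0232, 0.563 , 0.1535]), 'moment': array([-0.013 ,  0.0318, -0.0031]), 'grip_width': 0.09364356461594513} -0.0188
top bell_top 0.43 449 250 [ 0.5221 -0.3972  0.062 ] [ 0.5221 -0.3964  0.0644]
top bell_top 0.39 104 262 [0.4991 0.4255 0.062 ] [0.4992 0.4251 0.0632]
top carrier_red_mid 0.94 369 271 [ 0.4711 -0.2125  0.03  ] [ 0.4726 -0.2077  0.0585]
top carrier_blue_mid 0.61 449 249 [ 0.5237 -0.4063  0.03  ] [ 0.524  -0.3949  0.0654]
top lane_end 0.7 218 234 [0.5646 0.1509 0.07  ] [0.5631 0.1432 0.1298]
top vial 0.64 349 187 [ 0.6805 -0.1716  0.    ] [ 0.676  -0.1665  0.0391]
top tube_tray 0.72 419 181 [ 0.6935 -0.3477  0.    ] [ 0.6914 -0.3431  0.0172]
top marker 0.66 288 157 [ 0.7592 -0.0175  0.    ] [ 0.7578 -0.0174  0.008 ]
top marker 
[... 296 characters left out ...]
]
scene carrier_blue_mid 0.67 147 282 [ 0.5356 -0.4071  0.03  ] [ 0.5707 -0.4185  0.0619]
scene carrier_blue_mid 0.42 300 201 [0.522  0.1844 0.03  ] [0.5647 0.1396 0.0682]
scene lane_end 0.89 300 202 [0.5678 0.1359 0.07  ] [0.5684 0.1352 0.0706]
scene mixer 0.84 287 223 [0.5578 0.0884 0.    ] [0.6311 0.017  0.0714]
scene vial 0.51 254 280 [ 0.6943 -0.1727  0.    ] [ 0.6991 -0.1764  0.0056]
scene tube_tray 0.91 200 312 [ 0.6912 -0.3476  0.    ] [ 0.7051 -0.3545  0.0164]
scene tube_tray 0.29 253 280 [ 0.6934 -0.1742  0.    ] [ 0.6997 -0.179   0.0075]
scene marker 0.66 310 264 [ 0.7545 -0.0059  0.    ] [ 0.7645 -0.0172  0.013 ]
scene jar 0.6 371 212 [0.7092 0.3506 0.    ] [0.7175 0.3372 0.01  ]
```

View pics/top0.png

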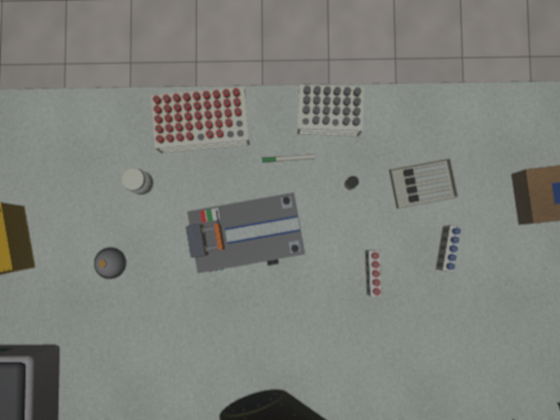

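View pics/scene0.png

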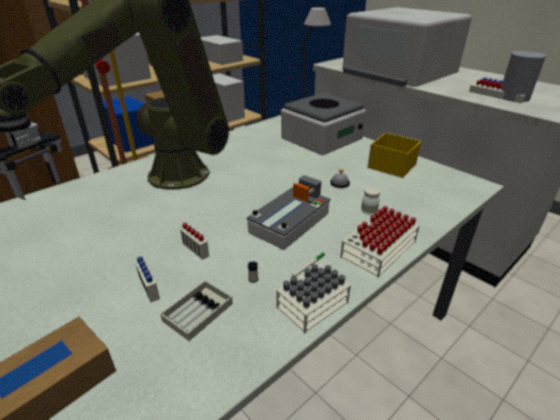

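The top view shows the bell at about (104,263), the red carrier at (375,273), the blue carrier at (450,248), and the mixer with its lane running from (299,223) to the orange face at (219,237). Next I'll measure these.

```bash
python3 - <<'E'
from h import *
np.set_printoptions(precision=4,suppress=True)
for n in ["top","scene"]:
    c=dict(np.load(n+"0.npz")); W=cloud(c); im=c["image"].astype(int)
    hsv=cv2.cvtColor(c["image"],cv2.COLOR_RGB2HSV).astype(int)
    def reg(x0,x1,y0,y1,z0,z1): return (W[...,0]>x0)&(W[...,0]<x1)&(W[...,1]>y0)&(W[...,1]<y1)&(W[...,2]>z0)&(W[...,2]<z1)
    # bell
    m=reg(.42,.6,.35,.5,.02,.1); print(n,"bell n",m.sum(),W[m].mean(0),W[m][:,2].max(),"rangex",W[m].min(0),W[m].max(0))
    m2=reg(.42,.6,.35,.5,.053,.1); print(" top",m2.sum(),W[m2].mean(0), W[m2].min(0),W[m2].max(0))
    # red carrier
    m=reg(.38,.55,-.29,-.14,.05,.1); P=W[m]
    print(" red n",m.sum(),P.mean(0),P.min(0),P.max(0)); r=cv2.minAreaRect(P[:,:2].astype(np.float32)*1000); print(r)
    m=m&((hsv[...,0]<8)|(hsv[...,0]>172))&(hsv[...,1]>110); P=W[m];print(" caps",m.sum(),P.mean(0),cv2.minAreaRect(P[:,:2].astype(np.float32)*1000))
    pc=P[:,:2]-P[:,:2].mean(0); print(" axis",np.linalg.svd(pc,full_matrices=False)[2][0])
    # mixer deck
    m=reg(.42,.7,-.05,.27,.06,.08); P=W[m]; print(" deck",m.sum(),cv2.minAreaRect(P[:,:2].astype(np.float32)*1000),P[:,2].mean())
    m=m&(hsv[...,2]>150)&(hsv[...,1]<90); P=W[m]; print(" lane",m.sum(),cv2.minAreaRect(P[:,:2].astype(np.float32)*1000),P.mean(0))
    pc=P[:,:2]-P[:,:2].mean(0); print(" axis",np.linalg.svd(pc,full_matrices=False)[2][0])
    m=reg(.42,.7,-.05,.27,.075,.15)&(hsv[...,0]<18)&(hsv[...,1]>120); P=W[m]; print(" orange",m.sum(),P.mean(0),P.min(0),P.max(0))
    x0,x1,y0,y1=(180,310,185,280) if n=="top" else (235,345,165,250)
    cv2.imwrite(f"pics/{n}crop.png",cv2.resize(c["image"][y0:y1,x0:x1,::-1],None,fx=6,fy=6,interpolation=cv2.INTER_CUBIC))
c=dict(np.load("top0.npz"));
cv2.imwrite(f"pics/tc2.png",cv2.resize(np.hstack([c["image"][235:305,75:145,::-1],c["image"][235:305,340:410,::-1]]),None,fx=5,fy=5,interpolation=cv2.INTER_CUBIC))
E
```

```text
top bell n 543 [0.4954 0.4278 0.0363] 0.0662873318197694 rangex [0.4634 0.4006 0.02  ] [0.5276 0.4629 0.0663]
 top 60 [0.4956 0.4318 0.0613] [0.487  0.4229 0.0557] [0.504  0.442  0.0663]
 red n 541 [ 0.4691 -0.2179  0.0663] [ 0.4133 -0.2333  0.0501] [ 0.5226 -0.2056  0.0836]
((468.1297302246094, -219.80078125), (109.42897033691406, 26.84930992126465), 1.0064771175384521)
 caps 26 [ 0.4701 -0.2147  0.0779] ((470.4735107421875, -215.17794799804688), (90.50047302246094, 5.349305152893066), 1.9009780883789062)
 axis [-0.9996 -0.0277]
 deck 6033 ((566.9652099609375, 86.33374786376953), (150.2350616455078, 260.1630859375), 9.59472370147705) 0.06956262284736572
 lane 16 ((611.3295288085938, 162.01864624023438), (19.413158416748047, 4.252405166625977), 6.6378560066223145) [0.6123 0.1619 0.0696]
 axis [-0.9932 -0.1161]
 orange 128 [0.5573 0.1442 0.1229] [0.5283 0.1362 0.0757] [0.5947 0.1889 0.1309]
scene bell n 150 [0.5058 0.4222 0.036 ] 0.06388369547065195 rangex [0.4725 0.396  0.0201] [0.5308 0.4537 0.0639]
 top 15 [0.5009 0.4303 0.0606] [0.4902 0.4186 0.0536] [0.5102 0.4398 0.0639]
 red n 320 [ 0.4787 -0.224   0.0664] [ 0.4156 -0.2345  0.05  ] [ 0.5276 -0.204   0.0808]
((471.5592346191406, -219.40011596679688), (112.07492065429688, 29.336406707763672), 1.2034794092178345)
 caps 92 [ 0.4775 -0.2232  0.0747] ((473.6956481933594, -222.5640411376953), (94.92133331298828, 12.845563888549805), 1.1185302734375)
 axis [0.9997 0.0224]
 deck 1898 ((568.8276977539062, 85.22872924804688), (155.05255126953125, 262.2004089355469), 9.69225025177002) 0.07028051184806876
 lane 242 ((572.1099243164062, 96.17366027832031), (271.4583435058594, 88.46703338623047), 82.48832702636719) [0.5766 0.0444 0.0709]
 axis [ 0.1065 -0.9943]
 orange 232 [0.5616 0.1444 0.1039] [0.5211 0.1348 0.0761] [0.5913 0.1847 0.1291]
```

View pics/topcrop.png

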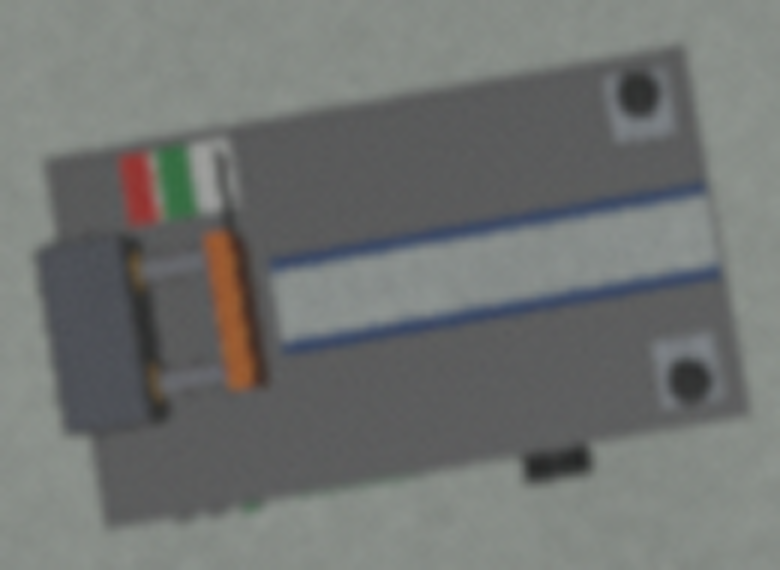

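View pics/tc2.png

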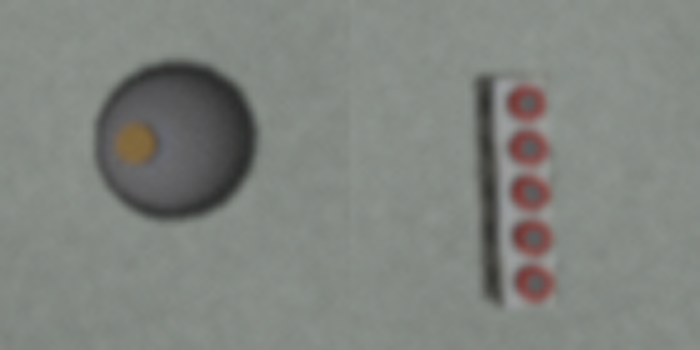

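servo_tool(
  rows=[
    [0.04, 0.04, 0.01, 0, 0, 0, -1],
    [0.07, 0.07, 0.02, 0, 0, 0, -1],
    [0.1, 0.1, 0.03, 0, 0, 0, -1],
    [0.13, 0.13, 0.04, 0, 0, 0, -1],
    [0.16, 0.16, 0.05, 0, 0, 0, -1],
    [0.19, 0.19, 0.06, 0, 0, 0, -1],
    [0.22, 0.22, 0.07, 0, 0, 0, -1],
    [0.24, 0.25, 0.07, 0, 0, 0, -1],
  ],
  newtons=10,
)

```text
time_s: 1.67
ee_pos: [0.4154, -0.2823, 0.2499]
eef_rot: [3.14, -0.001, 0.347]
force: [1.0, -0.5, -0.1]
grip_width: 0.0443
```

```bash
cat >> h.py <<'E'
def wrist(name):
    o=ctrl.get_obs(); c=cams.camera("wrist"); save(c,name)
    T=np.eye(4); T[:3,:3]=R.from_euler("xyz",o["eef_rot"]).as_matrix(); T[:3,3]=o["ee_pos"]
    c["T"]=T@np.array(c["hand_eye"]); np.savez(name+".npz",**c); return o,c
def wrays(c,u,v):
    x=(np.asarray(u,float)-c["cx"])/c["fx"]; y=(np.asarray(v,float)-c["cy"])/c["fy"]; th=np.hypot(x,y)
    s=np.where(th>1e-9,np.sin(th)/np.maximum(th,1e-9),1.)
    return np.stack([x*s,y*s,np.cos(th)],-1)@c["T"][:3,:3].T
def watz(c,u,v,z):
    d=wrays(c,u,v); o=c["T"][:3,3]; return o+d*((z-o[2])/d[...,2])[...,None]
def wcloud(c):
    h,w=c["depth"].shape; v,u=np.mgrid[:h,:w]
    d=wrays(c,u,v); ax=c["T"][:3,2]; k=c["depth"]/(d@ax)
    W=c["T"][:3,3]+d*k[...,None]; W[(c["depth"]==0)|(k<0)]=np.nan; return W
E
python3 - <<'E'
from h import *
o,c=wrist("w1"); print(o["ee_pos"],c["fx"],c["cx"],c["cy"]); print(np.round(c["T"],3))
E
```

```text
[ 0.41541722 -0.28228618  0.2498772 ] 325.19226210127806 278.0570022404839 217.16982035088043
[[ 0.339 -0.916 -0.214  0.477]
 [-0.941 -0.33  -0.078 -0.26 ]
 [ 0.001  0.228 -0.974  0.454]
 [ 0.     0.     0.     1.   ]]
```

View pics/w1.png

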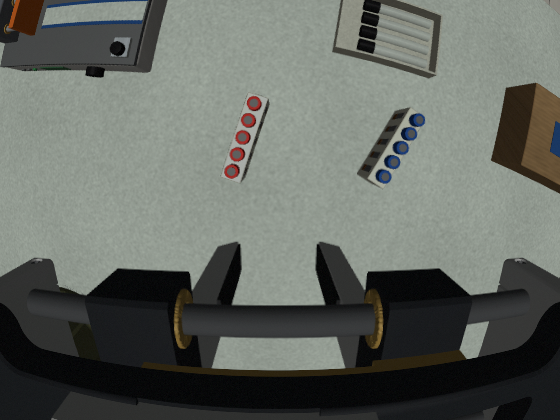

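The wrist view shows the red carrier from (254,103) to (232,172) and the blue one at about (400,148). The lane is in the top left corner.

```bash
cat > meas.py <<'E'
from h import *
np.set_printoptions(precision=4,suppress=True)
def red(c,ctr,rad=.1,zoff=0.):
    W=wcloud(c); m=(np.hypot(W[...,0]-ctr[0],W[...,1]-ctr[1])<rad)&(W[...,2]>.05+zoff)&(W[...,2]<.09+zoff)
    P=W[m]; print("rect all",cv2.minAreaRect(P[:,:2].astype(np.float32)*1000),P[:,2].max())
    b=m&(W[...,2]<.064+zoff); print("body top",cv2.minAreaRect(W[b][:,:2].astype(np.float32)*1000))
    hsv=cv2.cvtColor(c["image"],cv2.COLOR_RGB2HSV).astype(int)
    r=((hsv[...,0]<10)|(hsv[...,0]>170))&(hsv[...,1]>110)&m
    Q=W[r]; rc=cv2.minAreaRect(Q[:,:2].astype(np.float32)*1000); print("caps",r.sum(),rc,Q.mean(0))
    return W,m
E
python3 - <<'E'
from meas import *
c=dict(np.load("w1.npz")); red(c,(.47,-.22))
for px in [(254,103),(249,120),(243,137),(237,154),(232,171)]: print(watz(c,*px,.078))
W=wcloud(c); hsv=cv2.cvtColor(c["image"],cv2.COLOR_RGB2HSV).astype(int)
m=(abs(W[...,2]-.07)<.01)&(W[...,0]>.45)&(W[...,1]>-.06)&(W[...,1]<.15)
print(cv2.minAreaRect(W[m][:,:2].astype(np.float32)*1000))
b=m&(hsv[...,0]>100)&(hsv[...,0]<130)&(hsv[...,1]>100);P=W[b];print(b.sum(),P.min(0),P.max(0)); print(cv2.minAreaRect(P[:,:2].astype(np.float32)*1000))
E
```

```text
rect all ((469.7746276855469, -218.48037719726562), (110.13984680175781, 27.28165054321289), 1.363103985786438) 0.08056588966019462
body top ((469.7746276855469, -218.48037719726562), (110.13984680175781, 27.28165054321289), 1.363103985786438)
caps 520 ((469.72552490234375, -217.8057098388672), (99.33480834960938, 18.19354820251465), 1.269579291343689) [ 0.4706 -0.2194  0.0776]
[ 0.5114 -0.2186  0.078 ]
[ 0.4909 -0.2198  0.078 ]
[ 0.47   -0.2199  0.078 ]
[ 0.4491 -0.2198  0.078 ]
[ 0.4284 -0.2207  0.078 ]
((549.1868896484375, 55.02394104003906), (104.07832336425781, 205.71990966796875), 8.680492401123047)
538 [ 0.5426 -0.0412  0.0684] [0.6052 0.1371 0.0737]
((575.4348754882812, 48.98849868774414), (38.853458404541016, 176.8548583984375), 9.483747482299805)
```

servo_tool(
  rows=[
    [0.0, 0.04, 0.0, 0, 0, 0, -1],
    [0.0, 0.08, 0.0, 0, 0, 0, -1],
    [0.0, 0.12, 0.0, 0, 0, 0, -1],
    [0.0, 0.16, 0.0, 0, 0, 0, -1],
    [0.0, 0.2, 0.0, 0, 0, 0, -1],
    [0.0, 0.24, 0.0, 0, 0, 0, -1],
    [0.01, 0.28, 0.0, 0, 0, 0, -1],
    [0.02, 0.31, 0.0, 0, 0, 0, -1],
  ],
)

```text
time_s: 2.38
ee_pos: [0.4385, 0.0352, 0.2508]
eef_rot: [3.14, -0.004, 0.352]
force: [-0.1, -0.5, 0.6]
grip_width: 0.0005
```

```bash
python3 - <<'E'
from meas import *
o,c=wrist("w2"); W=wcloud(c); hsv=cv2.cvtColor(c["image"],cv2.COLOR_RGB2HSV).astype(int)
print(o["ee_pos"])
def reg(x0,x1,y0,y1,z0,z1): return (W[...,0]>x0)&(W[...,0]<x1)&(W[...,1]>y0)&(W[...,1]<y1)&(W[...,2]>z0)&(W[...,2]<z1)
m=reg(.42,.72,-.1,.3,.062,.078); print("deck",cv2.minAreaRect(W[m][:,:2].astype(np.float32)*1000),W[m][:,2].mean())
b=m&(hsv[...,0]>100)&(hsv[...,0]<130)&(hsv[...,1]>100);P=W[b];print("lane",b.sum(),cv2.minAreaRect(P[:,:2].astype(np.float32)*1000))
a=np.deg2rad(99.6);X=np.array([np.cos(a),np.sin(a)]);Y=np.array([-X[1],X[0]])
g=reg(.42,.72,-.1,.3,.08,.14)&(hsv[...,0]<20)&(hsv[...,1]>120);P=W[g][:,:2]-np.array([.568,.0858]);print("orange",g.sum(),(P@X).min(),np.percentile(P@X,[5,25,50]),(P@X).max(),(P@Y).min(),(P@Y).max(),W[g][:,2].min(),W[g][:,2].max())
m=reg(.4,.6,.35,.52,.054,.1);P=W[m]; print("belltop",m.sum(),P.mean(0) if m.sum() else 0,P.max(0) if m.sum() else 0)
E
```

```text
[0.4385 0.0352 0.2508]
deck ((568.9074096679688, 87.5779800415039), (151.0018768310547, 261.5464172363281), 9.548513412475586) 0.07065234036645894
lane 1100 ((575.3942260742188, 48.40106964111328), (38.497314453125, 175.63552856445312), 9.512083053588867)
orange 1035 -0.10010711388005003 [0.0563 0.0568 0.058 ] 0.09801327601958323 -0.03819115648592049 0.06153907755698226 0.0800273255175869 0.1284978783171793
belltop 117 [0.4973 0.4318 0.0615] [0.507  0.4432 0.065 ]
```

View pics/w2.png

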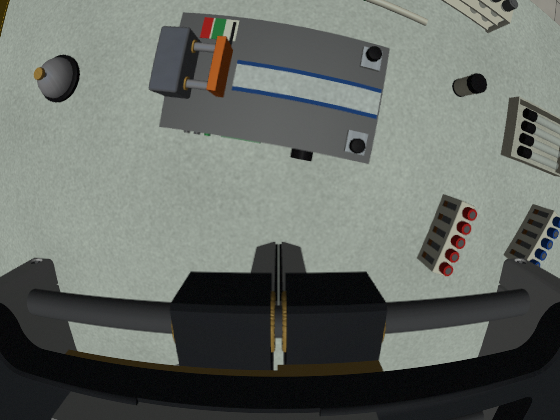

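The wrist view shows the bell at (48,77), with its brass plunger at (39,74), and the mixer with the orange face at (219,67). All the measurements agree, so I'm going to the bell.

servo_tool(
  rows=[
    [0.006, 0.04, -0.005, 0, 0, 0, -1],
    [0.012, 0.08, -0.01, 0, 0, 0, -1],
    [0.018, 0.12, -0.015, 0, 0, 0, -1],
    [0.024, 0.16, -0.02, 0, 0, 0, -1],
    [0.03, 0.2, -0.025, 0, 0, 0, -1],
    [0.036, 0.24, -0.03, 0, 0, 0, -1],
    [0.042, 0.28, -0.035, 0, 0, 0, -1],
    [0.048, 0.32, -0.04, 0, 0, 0, -1],
  ],
)

```text
time_s: 3.1
ee_pos: [0.4877, 0.3603, 0.2101]
eef_rot: [3.141, -0.004, 0.354]
force: [0.5, -1.1, 0.6]
grip_width: 0.0004
```

servo_tool(
  rows=[
    [0.006, 0.03, -0.02, 0, 0, 0, -1],
    [0.01, 0.06, -0.04, 0, 0, 0, -1],
    [0.011, 0.075, -0.06, 0, 0, 0, -1],
    [0.011, 0.076, -0.08, 0, 0, 0, -1],
    [0.011, 0.076, -0.1, 0, 0, 0, -1],
    [0.011, 0.076, -0.115, 0, 0, 0, -1],
    [0.011, 0.076, -0.125, 0, 0, 0, -1],
    [0.011, 0.076, -0.13, 0, 0, 0, -1],
  ],
)

```text
time_s: 3.77
ee_pos: [0.4983, 0.4359, 0.0785]
eef_rot: [3.141, -0.002, 0.354]
force: [0.9, -0.5, -0.4]
grip_width: 0.0007
```

servo_tool(
  rows=[
    [-0.001, -0.004, -0.004, 0, 0, 0, -1],
    [-0.001, -0.004, -0.01, 0, 0, 0, -1],
    [-0.001, -0.004, -0.014, 0, 0, 0, -1],
    [-0.001, -0.004, -0.017, 0, 0, 0, -1],
    [-0.001, -0.004, -0.02, 0, 0, 0, -1],
    [-0.001, -0.004, -0.023, 0, 0, 0, -1],
    [-0.001, -0.004, -0.0245, 0, 0, 0, -1],
    [-0.001, -0.004, -0.0255, 0, 0, 0, -1],
  ],
)

```text
time_s: 4.43
ee_pos: [0.4973, 0.4319, 0.0529]
eef_rot: [3.141, -0.002, 0.354]
force: [0.5, -1.1, 0.3]
grip_width: 0.0004
```

No force at z 0.053, so I'll look.

```bash
python3 - <<'E'
from meas import *
print(ctrl.get_obs()["force"])
o,c=wrist("w3"); s=cams.camera("scene"); t=cams.camera("top")
cv2.imwrite("pics/b3.png",np.hstack([cv2.resize(s["image"][150:210,310:370,::-1],(380,380),interpolation=cv2.INTER_CUBIC),cv2.resize(t["image"][230:290,75:135,::-1],(380,380),interpolation=cv2.INTER_CUBIC)]))
W=wcloud(c); m=(W[...,2]>.045)&(W[...,2]<.1)&(np.hypot(W[...,0]-.497,W[...,1]-.43)<.05); print(m.sum(),W[m].mean(0) if m.any() else 0)
E
```

```text
[ 0.458  -1.0727  0.2538]
822 [0.5047 0.4356 0.0792]
```

View pics/w3.png

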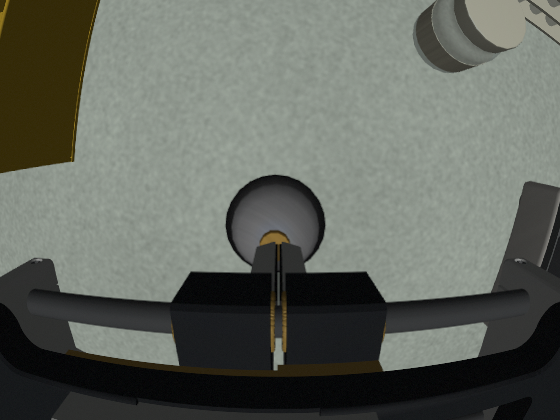

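View pics/b3.png

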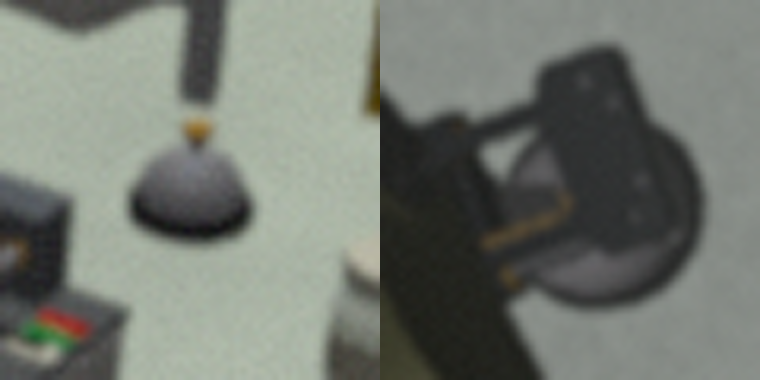

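The scene view shows a small gap between the fingertip and the plunger. I'll go down slowly and watch the force.

servo_tool(
  rows=[
    [0, 0, -0.001, 0, 0, 0, -1],
    [0, 0, -0.002, 0, 0, 0, -1],
    [0, 0, -0.003, 0, 0, 0, -1],
    [0, 0, -0.004, 0, 0, 0, -1],
    [0, 0, -0.004, 0, 0, 0, -1],
    [0, 0, -0.004, 0, 0, 0, -1],
    [0, 0, -0.004, 0, 0, 0, -1],
    [0, 0, -0.004, 0, 0, 0, -1],
  ],
)

```text
time_s: 5.25
ee_pos: [0.4974, 0.432, 0.0492]
eef_rot: [3.141, -0.003, 0.354]
force: [-0.5, -0.2, 0.6]
grip_width: 0.0008
```

```bash
python3 - <<'E'
from meas import *
o,c=wrist("w4"); s=cams.camera("scene"); np.savez("s4.npz",**s)
W=wcloud(c)
for v in range(222,262,3): print(v,[tuple(np.round(W[v,u],3)) for u in (262,274,292)])
S=cloud(s); print("scene col")
for v in range(158,186,1): print(v,[tuple(np.round(S[v,u],3)) for u in (338,341,344)])
cv2.imwrite("pics/b4.png",np.hstack([cv2.resize(s["image"][150:210,310:370,::-1],(380,380),interpolation=cv2.INTER_CUBIC),cv2.resize(c["image"][165:275,220:330,::-1],(380,380),interpolation=cv2.INTER_CUBIC)]))
E
```

```text
222 [(np.float64(0.506), np.float64(0.447), np.float64(0.042)), (np.float64(0.509), np.float64(0.439), np.float64(0.042)), (np.float64(0.513), np.float64(0.428), np.float64(0.041))]
225 [(np.float64(0.504), np.float64(0.446), np.float64(0.042)), (np.float64(0.507), np.float64(0.438), np.float64(0.043)), (np.float64(0.511), np.float64(0.427), np.float64(0.042))]
228 [(np.float64(0.502), np.float64(0.445), np.float64(0.043)), (np.float64(0.506), np.float64(0.438), np.float64(0.045)), (np.float64(0.509), np.float64(0.426), np.float64(0.043))]
231 [(np.float64(0.5), np.float64(0.445), np.float64(0.042)), (np.float64(0.503), np.float64(0.437), np.float64(0.043)), (np.float64(0.507), np.float64(0.425), np.float64(0.042))]
234 [(np.float64(0.498), np.float64(0.444), np.float64(0.044)), (np.float64(0.506), np.float64(0.438), np.float64(0.061)), (np.float64(0.505), np.float64(0.425), np.float64(0.043))]
237 [(np.float64(0.5), np.float64(0.444), np.float64(0.057)), (np.float64(0.505), np.float64(0.437), np.float64(0.063)), (np.float64(0.503), np.float64(0.424), np.float64(0.043))]
240 [(np.flo
[... 5824 characters left out ...]
 np.float64(0.407), np.float64(0.02)), (np.float64(0.519), np.float64(0.414), np.float64(0.021)), (np.float64(0.53), np.float64(0.419), np.float64(0.023))]
183 [(np.float64(0.511), np.float64(0.406), np.float64(0.017)), (np.float64(0.521), np.float64(0.412), np.float64(0.018)), (np.float64(0.527), np.float64(0.423), np.float64(0.016))]
184 [(np.float64(0.514), np.float64(0.403), np.float64(0.014)), (np.float64(0.523), np.float64(0.409), np.float64(0.016)), (np.float64(0.528), np.float64(0.423), np.float64(0.013))]
185 [(np.float64(0.514), np.float64(0.403), np.float64(0.01)), (np.float64(0.526), np.float64(0.407), np.float64(0.013)), (np.float64(0.526), np.float64(0.426), np.float64(0.006))]
```

View pics/b4.png

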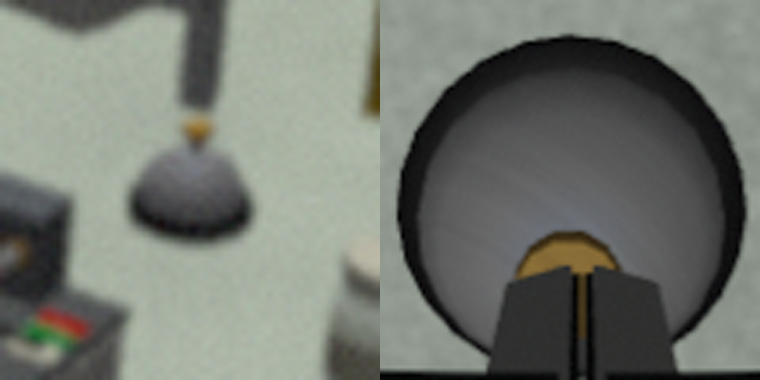

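The wrist depth puts the real fingertips about 15–20 mm above the reported TCP. I'll keep lowering until I feel contact, which will calibrate that offset.

servo_tool(
  rows=[
    [0, 0, -0.001, 0, 0, 0, -1],
    [0, 0, -0.002, 0, 0, 0, -1],
    [0, 0, -0.003, 0, 0, 0, -1],
    [0, 0, -0.004, 0, 0, 0, -1],
    [0, 0, -0.005, 0, 0, 0, -1],
    [0, 0, -0.006, 0, 0, 0, -1],
    [0, 0, -0.007, 0, 0, 0, -1],
    [0, 0, -0.008, 0, 0, 0, -1],
  ],
)

```text
time_s: 6.02
ee_pos: [0.4974, 0.432, 0.0411]
eef_rot: [3.141, -0.003, 0.354]
force: [1.2, -0.1, 0.2]
grip_width: 0.0004
```

servo_tool(
  rows=[
    [0, 0, -0.001, 0, 0, 0, -1],
    [0, 0, -0.002, 0, 0, 0, -1],
    [0, 0, -0.003, 0, 0, 0, -1],
    [0, 0, -0.004, 0, 0, 0, -1],
    [0, 0, -0.005, 0, 0, 0, -1],
    [0, 0, -0.005, 0, 0, 0, -1],
    [0, 0, -0.005, 0, 0, 0, -1],
    [0, 0, -0.005, 0, 0, 0, -1],
  ],
)

```text
time_s: 6.68
ee_pos: [0.4974, 0.432, 0.0362]
eef_rot: [3.141, -0.003, 0.354]
force: [-0.4, -0.4, 2.5]
grip_width: 0.0005
```

servo_tool(
  rows=[
    [0, 0, -0.001, 0, 0, 0, -1],
    [0, 0, -0.002, 0, 0, 0, -1],
    [0, 0, -0.003, 0, 0, 0, -1],
    [0, 0, -0.004, 0, 0, 0, -1],
    [0, 0, -0.005, 0, 0, 0, -1],
    [0, 0, -0.006, 0, 0, 0, -1],
    [0, 0, -0.006, 0, 0, 0, -1],
    [0, 0, -0.006, 0, 0, 0, -1],
  ],
)

```text
time_s: 7.35
ee_pos: [0.4975, 0.432, 0.0303]
eef_rot: [3.141, -0.003, 0.354]
force: [-1.5, -2.1, 4.3]
grip_width: 0.0003
```

servo_tool(
  rows=[
    [0, 0, -0.0005, 0, 0, 0, -1],
    [0, 0, -0.001, 0, 0, 0, -1],
    [0, 0, -0.0015, 0, 0, 0, -1],
    [0, 0, -0.002, 0, 0, 0, -1],
    [0, 0, -0.0025, 0, 0, 0, -1],
    [0, 0, -0.0025, 0, 0, 0, -1],
    [0, 0, -0.0025, 0, 0, 0, -1],
    [0, 0, -0.0025, 0, 0, 0, -1],
  ],
)

```text
time_s: 8.02
ee_pos: [0.4976, 0.4321, 0.0293]
eef_rot: [3.141, -0.003, 0.354]
force: [-6.8, -4.9, 18.3]
grip_width: 0.0004
```

```bash
python3 - <<'E'
from meas import *
o,c=wrist("w5"); s=cams.camera("scene")
cv2.imwrite("pics/b5.png",np.hstack([cv2.resize(s["image"][150:210,310:370,::-1],(380,380),interpolation=cv2.INTER_CUBIC),cv2.resize(c["image"][165:275,220:330,::-1],(380,380),interpolation=cv2.INTER_CUBIC)]))
print(o["force"]); W=wcloud(c)
for v in range(228,250,2): print(v,np.round(W[v,274],3))
E
```

```text
[-6.8087 -4.9349 18.3208]
228 [0.51  0.439 0.041]
230 [0.509 0.439 0.043]
232 [0.508 0.439 0.043]
234 [0.507 0.438 0.044]
236 [0.505 0.438 0.043]
238 [0.506 0.438 0.05 ]
240 [0.506 0.438 0.053]
242 [0.506 0.438 0.055]
244 [0.505 0.437 0.057]
246 [0.506 0.437 0.063]
248 [0.506 0.437 0.066]
```

View pics/b5.png

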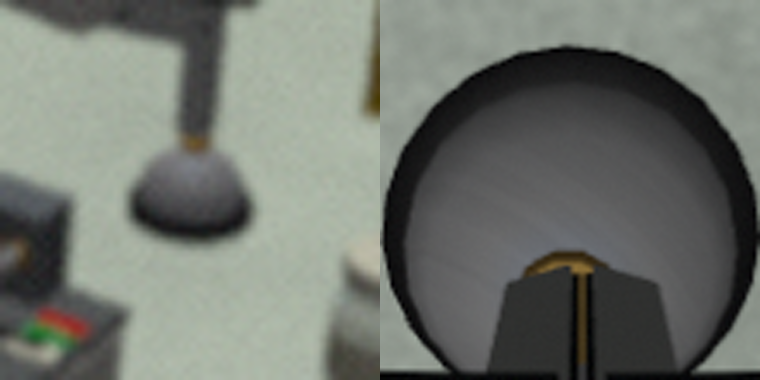

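The picture confirms the plunger is fully down, with its top at 0.054 m. So the real tips are about 24 mm above the reported TCP. I'll compare that with the earlier pictures.

```bash
python3 - <<'E'
from meas import *
for n in ("w1","w2","w5"):
    c=dict(np.load(n+".npz")); W=wcloud(c); P=W[225:300,180:380].reshape(-1,3)
    tcp=(c["T"]@np.linalg.inv(np.array(c["hand_eye"])))
    Q=(P-tcp[:3,3])@tcp[:3,:3]; Q=Q[np.isfinite(Q[:,0])]
    Q=Q[(Q[:,2]<0.03)&(np.hypot(Q[:,0],Q[:,1])<.06)&(Q[:,2]>-.12)]
    if n=="w5": Q=Q[Q[:,2]<-.03]
    i=np.argsort(-Q[:,2])[:400:40]; print(n,Q[i])
    print(np.asarray(c["hand_eye"]))
E
```

```text
w1 [[-0.0044  0.022  -0.0239]
 [ 0.0092 -0.0242 -0.0272]
 [ 0.0001 -0.0219 -0.0293]
 [-0.0026  0.0219 -0.0302]
 [ 0.0077 -0.0225 -0.0317]
 [ 0.0093 -0.0279 -0.0333]
 [ 0.0086 -0.0233 -0.0344]
 [-0.0055  0.022  -0.0352]
 [ 0.0092  0.0252 -0.0365]
 [ 0.0101  0.0311 -0.0375]]
[[-0.0003 -0.9735 -0.2285  0.066 ]
 [ 1.     -0.0002 -0.0006  0.0001]
 [ 0.0006 -0.2285  0.9735 -0.2043]
 [ 0.      0.      0.      1.    ]]
w2 [[ 0.0079  0.0017 -0.0248]
 [ 0.0093 -0.0023 -0.0291]
 [ 0.0094 -0.0062 -0.0315]
 [ 0.0095  0.005  -0.0334]
 [ 0.0094 -0.0017 -0.0349]
 [ 0.0077  0.0005 -0.0366]
 [ 0.0093  0.0102 -0.0382]
 [ 0.0092 -0.0102 -0.0395]
 [ 0.0098 -0.0048 -0.0411]
 [ 0.0097 -0.0021 -0.0424]]
[[-0.0003 -0.9735 -0.2285  0.066 ]
 [ 1.     -0.0002 -0.0006  0.0001]
 [ 0.0006 -0.2285  0.9735 -0.2043]
 [ 0.      0.      0.      1.    ]]
w5 [[ 0.0078  0.0011 -0.03  ]
 [ 0.008   0.0011 -0.0323]
 [ 0.009  -0.0105 -0.0339]
 [ 0.0079  0.0016 -0.0357]
 [ 0.0078 -0.0006 -0.0371]
 [ 0.0095  0.0097 -0.0386]
 [ 0.0078  0.0011 -0.0402]
 [ 0.0094  0.0063 -0.0416]
 [ 0.0093  0.0121 -0.0429]
 [ 0.0097 -0.0078 -0.0441]]
[[-0.0003 -0.9735 -0.2285  0.066 ]
 [ 1.     -0.0002 -0.0006  0.0001]
 [ 0.0006 -0.2285  0.9735 -0.2043]
 [ 0.      0.      0.      1.    ]]
```

servo_tool(
  rows=[
    [0, 0, 0.01, 0, 0, 0, -1],
    [0, 0, 0.04, 0, 0, 0, -1],
    [0, -0.01, 0.08, 0, 0, 0, -1],
    [-0.01, -0.05, 0.11, 0, 0, -0.05, -1],
    [-0.01, -0.09, 0.13, 0, 0, -0.1, -1],
    [-0.01, -0.13, 0.15, 0, 0, -0.15, -1],
    [-0.01, -0.17, 0.16, 0, 0, -0.2, -1],
    [-0.01, -0.21, 0.16, 0, 0, -0.25, -1],
  ],
)

```text
time_s: 8.78
ee_pos: [0.4879, 0.2332, 0.1905]
eef_rot: [-3.141, -0.007, 0.102]
force: [1.5, -0.1, 0.3]
grip_width: 0.0008
```

The tips are 24 mm short of the TCP at every opening. I'll use tip = TCP + 24 mm and go to the red carrier.

servo_tool(
  rows=[
    [-0.002, -0.04, 0, 0, 0, -0.01, 0.0],
    [-0.004, -0.08, 0, 0, 0, -0.02, 0.0],
    [-0.006, -0.12, 0, 0, 0, -0.03, 0.0],
    [-0.008, -0.16, 0, 0, 0, -0.04, 0.0],
    [-0.01, -0.2, 0, 0, 0, -0.05, 0.0],
    [-0.012, -0.24, 0, 0, 0, -0.06, 0.0],
    [-0.014, -0.28, 0, 0, 0, -0.07, 0.0],
    [-0.016, -0.32, 0, 0, 0, -0.078, 0.0],
  ],
)

```text
time_s: 9.45
ee_pos: [0.4714, -0.0887, 0.1905]
eef_rot: [-3.141, -0.007, 0.024]
force: [1.3, 0.3, -1.1]
grip_width: 0.0464
```

servo_tool(
  rows=[
    [-0.001, -0.04, -0.01, 0, 0, 0, 0.0],
    [-0.001, -0.08, -0.02, 0, 0, 0, 0.0],
    [-0.001, -0.11, -0.03, 0, 0, 0, 0.0],
    [-0.002, -0.125, -0.04, 0, 0, 0, 0.0],
    [-0.002, -0.127, -0.05, 0, 0, 0, 0.0],
    [-0.002, -0.127, -0.05, 0, 0, 0, 0.0],
    [-0.002, -0.127, -0.05, 0, 0, 0, 0.0],
    [-0.002, -0.127, -0.05, 0, 0, 0, 0.0],
  ],
)

```text
time_s: 10.12
ee_pos: [0.4698, -0.2146, 0.1411]
eef_rot: [-3.141, -0.008, 0.025]
force: [-0.5, 0.5, 0.4]
grip_width: 0.0469
```

```bash
python3 - <<'E'
from meas import *
o,c=wrist("w6"); print(o["ee_pos"],o["eef_rot"],o["grip_width"]); red(c,(.47,-.22))
E
```

```text
[ 0.4698 -0.2146  0.1411] [-3.1414 -0.0078  0.0249] 0.04686328734328835
rect all ((470.00274658203125, -219.11207580566406), (108.90559387207031, 25.740991592407227), 1.0457797050476074) 0.08057752598095658
body top ((470.00274658203125, -219.11207580566406), (108.90559387207031, 25.740991592407227), 1.0457797050476074)
caps 1058 ((468.1725158691406, -218.69093322753906), (103.58004760742188, 15.451351165771484), 1.185365080833435) [ 0.4694 -0.2185  0.0768]
```

View pics/w6.png

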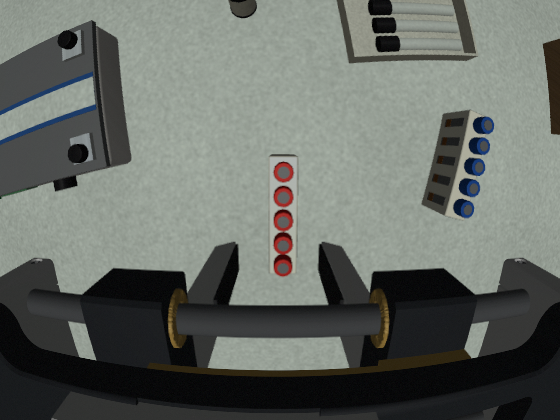

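The wrist view shows the red carrier centred between the jaws, running from (283,171) to (283,267). It needs a −4 mm shift in y, then I can descend.

servo_tool(
  rows=[
    [0, -0.004, -0.005, 0, 0.008, 0, 0.1],
    [0, -0.0042, -0.03, 0, 0.008, 0, 0.1],
    [0, -0.0042, -0.06, 0, 0.008, 0, 0.1],
    [0, -0.0042, -0.09, 0, 0.008, 0, 0.1],
    [0, -0.0042, -0.115, 0, 0.008, 0, 0.1],
    [0, -0.0042, -0.132, 0, 0.008, 0, 0.1],
    [0, -0.0042, -0.142, 0, 0.008, 0, 0.1],
    [0, -0.0042, -0.147, 0, 0.008, 0, 0.1],
  ],
)

```text
time_s: 10.83
ee_pos: [0.4697, -0.2185, -0.0067]
eef_rot: [-3.141, 0.001, 0.026]
force: [-0.6, 0.4, -0.6]
grip_width: 0.0516
```

servo_tool(
  rows=[
    [0, 0, 0, 0, 0, 0, -1],
    [0, 0, 0, 0, 0, 0, -1],
    [0, 0, 0, 0, 0, 0, -1],
    [0, 0, 0, 0, 0, 0, -1],
    [0, 0, 0, 0, 0, 0, -1],
    [0, 0, 0, 0, 0, 0, -1],
    [0, 0, 0, 0, 0, 0, -1],
    [0, 0, 0, 0, 0, 0, -1],
  ],
  newtons=30,
)

```text
time_s: 11.5
ee_pos: [0.4702, -0.2187, -0.0058]
eef_rot: [-3.142, -0.0, 0.026]
force: [-1.3, 0.8, 6.8]
grip_width: 0.026
```

servo_tool(
  rows=[
    [0, 0, 0.01, 0, 0, 0, -1],
    [0, 0, 0.03, 0, 0, 0, -1],
    [0, 0, 0.06, 0, 0, 0, -1],
    [0.005, 0.01, 0.09, 0, 0, 0.1, -1],
    [0.01, 0.025, 0.115, 0, 0, 0.2, -1],
    [0.02, 0.05, 0.125, 0, 0, 0.3, -1],
    [0.03, 0.08, 0.125, 0, 0, 0.42, -1],
    [0.04, 0.11, 0.125, 0, 0, 0.54, -1],
  ],
)

```text
time_s: 12.17
ee_pos: [0.5106, -0.1078, 0.1208]
eef_rot: [3.14, -0.001, 0.57]
force: [0.7, 0.4, -3.1]
grip_width: 0.0259
```

```bash
python3 - <<'E'
from meas import *
o,c=wrist("w7"); print(o["ee_pos"],o["eef_rot"],o["grip_width"],o["force"],o["moment"])
E
```

```text
[ 0.5106 -0.1078  0.1208] [ 3.1402 -0.0015  0.5704] 0.025866635447429478 [ 0.7323  0.3986 -3.1058] [ 0.0243 -0.0479  0.0374]
```

View pics/w7.png

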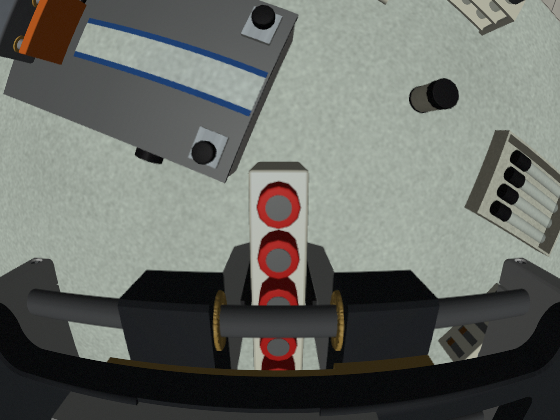

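The red carrier is held straight in the jaws. Carrying it over the lane and turning.

servo_tool(
  rows=[
    [0.008, 0.02, 0, 0, 0, 0.12, -1],
    [0.016, 0.04, 0, 0, 0, 0.24, -1],
    [0.024, 0.06, 0, 0, 0, 0.36, -1],
    [0.032, 0.08, 0, 0, 0, 0.48, -1],
    [0.04, 0.1, 0, 0, 0, 0.6, -1],
    [0.048, 0.12, 0, 0, 0, 0.72, -1],
    [0.056, 0.14, 0, 0, 0, 0.84, -1],
    [0.064, 0.15, 0, 0, 0, 0.96, -1],
  ],
)

```text
time_s: 12.88
ee_pos: [0.5757, 0.0487, 0.1209]
eef_rot: [-3.141, -0.002, 1.55]
force: [0.8, -0.3, -2.1]
grip_width: 0.0259
```

servo_tool(
  rows=[
    [0.0, 0.003, 0, 0, 0, 0.1, -1],
    [0.0, 0.003, 0, 0, 0, 0.2, -1],
    [0.0, 0.003, 0, 0, 0, 0.21, -1],
    [0.0, 0.003, 0, 0, 0, 0.21, -1],
    [0.0, 0.003, 0, 0, 0, 0.21, -1],
    [0.0, 0.003, 0, 0, 0, 0.21, -1],
    [0.0, 0.003, 0, 0, 0, 0.21, -1],
    [0.0, 0.003, 0, 0, 0, 0.21, -1],
  ],
)

```text
time_s: 13.55
ee_pos: [0.5756, 0.0515, 0.1209]
eef_rot: [-3.141, -0.002, 1.758]
force: [0.3, -0.8, -3.0]
grip_width: 0.0257
```

```bash
cat > mix.py <<'E'
from meas import *
C=np.array([.5685,.0867]);a=np.deg2rad(99.55);X=np.array([np.cos(a),np.sin(a)]);Y=np.array([-X[1],X[0]])
def mixm(c,W):
    hsv=cv2.cvtColor(c["image"],cv2.COLOR_RGB2HSV).astype(int)
    M=np.stack([(W[...,:2]-C)@X,(W[...,:2]-C)@Y,W[...,2]-.07],-1)
    hue,sat,val=hsv[...,0],hsv[...,1],hsv[...,2]
    b=(hue>100)&(hue<130)&(sat>100)&(abs(M[...,2])<.012)&(abs(M[...,0])<.14)&(abs(M[...,1])<.06)
    P=M[b]
    for s in (-1,1):
        q=P[P[:,1]*s>.008]
        if len(q)>10:
            k=np.polyfit(q[:,0],q[:,1],1); print("border",s,len(q),"slope deg",np.rad2deg(np.arctan(k[0])),"y at 0",k[1]*1e3,"x",q[:,0].min(),q[:,0].max())
    g=(hue>5)&(hue<20)&(sat>150)&(M[...,2]>.01)&(M[...,2]<.06)&(abs(M[...,1])<.035)&(M[...,0]>.03)&(M[...,0]<.11)
    P=M[g]; 
    if len(P): print("orange x pct",np.percentile(P[:,0],[2,10,50,90]),"y",P[:,1].min(),P[:,1].max())
    return M,hsv
E
python3 - <<'E'
from mix import *
o,c=wrist("w8"); print(o["ee_pos"],o["eef_rot"],o["grip_width"])
p=o["ee_pos"][:2]-C; print("tcp mix",p@X,p@Y,np.rad2deg(o["eef_rot"][2]))
mixm(c,wcloud(c))
print("top"); t=cams.camera("top"); save(t,"t8"); mixm(t,cloud(t))
s=cams.camera("scene"); save(s,"s8")
E
```

```text
[0.5756 0.0515 0.1209] [-3.1413 -0.0023  1.7584] 0.02568966968954643
tcp mix -0.035845624336132594 -0.001158093300060464 100.74626310961348
border -1 252 slope deg 0.07229888270276566 y at 0 -17.0540803458547 x 0.01353303813084067 0.04869552693501001
border 1 253 slope deg -0.08853152233892754 y at 0 16.29589461905498 x 0.012790443233310134 0.04815964560131979
orange x pct [0.0555 0.0557 0.0589 0.0647] y -0.02989357354072612 0.029574268635606422
top
```

View pics/w8.png

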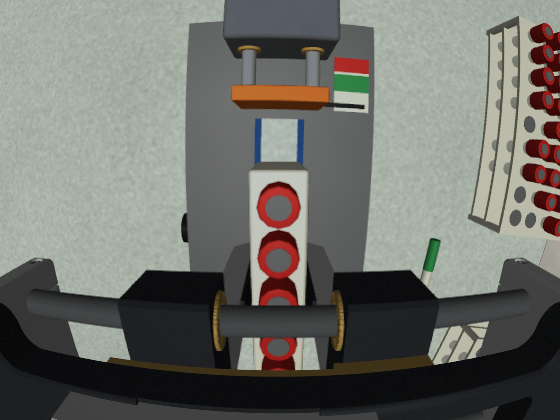

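View pics/s8.png

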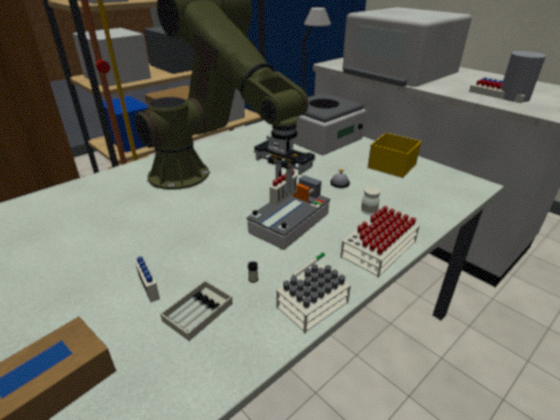

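The wrist view shows the carrier over the lane, with the lane at (279,140) and the orange face at (280,97). It needs −1.2° of yaw and −0.8 mm in x, then it can go down gently.

servo_tool(
  rows=[
    [-0.0008, 0, 0, 0, 0, -0.021, -1],
    [-0.0008, 0, -0.01, 0, 0, -0.021, -1],
    [-0.0008, 0, -0.025, 0, 0, -0.021, -1],
    [-0.0008, 0, -0.037, 0, 0, -0.021, -1],
    [-0.0008, 0, -0.045, 0, 0, -0.021, -1],
    [-0.0008, 0, -0.05, 0, 0, -0.021, -1],
    [-0.0008, 0, -0.053, 0, 0, -0.021, -1],
    [-0.0008, 0, -0.054, 0, 0, -0.021, -1],
  ],
)

```text
time_s: 14.37
ee_pos: [0.5748, 0.0516, 0.0665]
eef_rot: [-3.141, -0.002, 1.738]
force: [-0.4, 0.3, -1.9]
grip_width: 0.0259
```

servo_tool(
  rows=[
    [0, 0, -0.0005, 0, 0, 0, -1],
    [0, 0, -0.001, 0, 0, 0, -1],
    [0, 0, -0.0015, 0, 0, 0, -1],
    [0, 0, -0.002, 0, 0, 0, -1],
    [0, 0, -0.0025, 0, 0, 0, -1],
    [0, 0, -0.0025, 0, 0, 0, -1],
    [0, 0, -0.0025, 0, 0, 0, -1],
    [0, 0, -0.0025, 0, 0, 0, -1],
  ],
)

```text
time_s: 15.03
ee_pos: [0.5749, 0.0517, 0.0643]
eef_rot: [-3.141, -0.002, 1.738]
force: [-0.5, -0.0, 0.7]
grip_width: 0.0263
```

servo_tool(
  rows=[
    [0, 0, -0.0003, 0, 0, 0, -1],
    [0, 0, -0.0006, 0, 0, 0, -1],
    [0, 0, -0.0006, 0, 0, 0, -1],
    [0, 0, -0.0006, 0, 0, 0, -1],
    [0, 0, -0.0006, 0, 0, 0, -1],
    [0, 0, -0.0006, 0, 0, 0, -1],
    [0, 0, -0.0006, 0, 0, 0, -1],
    [0, 0, -0.0006, 0, 0, 0, -1],
  ],
)

```text
time_s: 15.7
ee_pos: [0.575, 0.0517, 0.0642]
eef_rot: [3.141, -0.002, 1.738]
force: [-2.9, 0.9, 5.5]
grip_width: 0.0261
```

```bash
python3 - <<'E'
from mix import *
o,c=wrist("w9"); print(o["ee_pos"],o["eef_rot"],o["grip_width"],o["force"],o["moment"])
p=o["ee_pos"][:2]-C; print("tcp mix",p@X,p@Y,np.rad2deg(o["eef_rot"][2]))
M,h=mixm(c,wcloud(c))
b=(M[...,2]>.054)&(M[...,2]<.065)&(abs(M[...,1])<.02)&(M[...,0]>-.04)&(M[...,0]<.045)
print(b.sum(),[(M[b][:,i].min(),M[b][:,i].max()) for i in range(3)])
E
```

```text
[0.575  0.0517 0.0642] [ 3.1414 -0.0021  1.7381] 0.02612326026147349 [-2.9057  0.8603  5.487 ] [-0.1578  0.4892 -0.1011]
tcp mix -0.03558389336383129 -0.0006252971399926926 99.58438432442667
border -1 416 slope deg 0.8757657270025284 y at 0 -17.494550756436265 x -0.126052013973811 0.048323263544390316
border 1 545 slope deg -1.1540637932625109 y at 0 17.007850986871922 x -0.12662800047991515 0.048364031589469295
orange x pct [0.0555 0.0557 0.0582 0.0645] y -0.03042831595079944 0.02963751972372643
3916 [(np.float64(-0.03995868627014121), np.float64(0.018733140517037603)), (np.float64(-0.019992320215577963), np.float64(0.019992193883565133)), (np.float64(0.05401158657700353), np.float64(0.0649915736841371))]
```

View pics/w9.png

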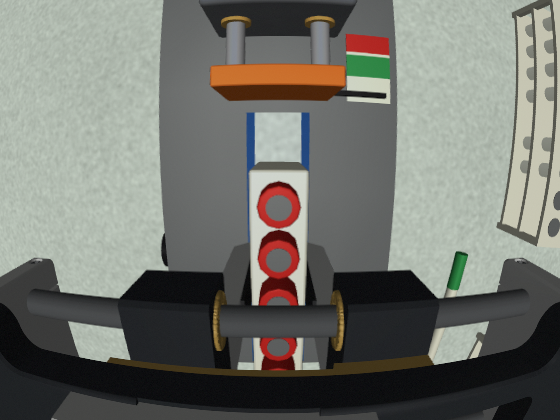

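The carrier is standing flat in the lane, central between the blue borders, with the pointer at rest. Pushing along (-0.166, 0.986), with about 36 mm to contact.

servo_tool(
  rows=[
    [-0.0008, 0.005, 0.0002, 0, 0, 0, -1],
    [-0.0017, 0.01, 0.0003, 0, 0, 0, -1],
    [-0.0025, 0.015, 0.0003, 0, 0, 0, -1],
    [-0.0034, 0.02, 0.0003, 0, 0, 0, -1],
    [-0.0042, 0.025, 0.0003, 0, 0, 0, -1],
    [-0.005, 0.03, 0.0003, 0, 0, 0, -1],
    [-0.0056, 0.033, 0.0003, 0, 0, 0, -1],
    [-0.0057, 0.034, 0.0003, 0, 0, 0, -1],
  ],
)

```text
time_s: 16.42
ee_pos: [0.5692, 0.0864, 0.0645]
eef_rot: [3.142, -0.002, 1.739]
force: [0.5, 0.9, -2.5]
grip_width: 0.0261
```

servo_tool(
  rows=[
    [-0.0004, 0.0025, 0, 0, 0, 0, -1],
    [-0.0008, 0.005, 0, 0, 0, 0, -1],
    [-0.0013, 0.0075, 0, 0, 0, 0, -1],
    [-0.0017, 0.01, 0, 0, 0, 0, -1],
    [-0.0021, 0.0125, 0, 0, 0, 0, -1],
    [-0.0024, 0.014, 0, 0, 0, 0, -1],
    [-0.0024, 0.014, 0, 0, 0, 0, -1],
    [-0.0024, 0.014, 0, 0, 0, 0, -1],
  ],
)

```text
time_s: 17.08
ee_pos: [0.5669, 0.1001, 0.0645]
eef_rot: [3.141, -0.002, 1.739]
force: [0.6, -4.6, -2.4]
grip_width: 0.0261
```

```bash
python3 - <<'E'
from mix import *
o,c=wrist("w10"); print(o["ee_pos"],o["eef_rot"],o["grip_width"],o["force"],o["moment"])
p=o["ee_pos"][:2]-C; print("tcp mix",p@X,p@Y,np.rad2deg(o["eef_rot"][2]))
mixm(c,wcloud(c))
E
```

```text
[0.5669 0.1001 0.0645] [ 3.1413 -0.0017  1.7386] 0.02606745298047909 [ 0.6002 -4.5988 -2.4209] [-1.1307 -0.3045 -0.0187]
tcp mix 0.013483113855835754 -0.0006512952228240676 99.6150784810769
border 1 89 slope deg -0.005687954141903517 y at 0 18.24951254545179 x -0.0869034615587152 0.04817470422691692
orange x pct [0.068  0.0689 0.073  0.0772] y -0.030239102223658474 0.029452390736910944
```

View pics/w10.png

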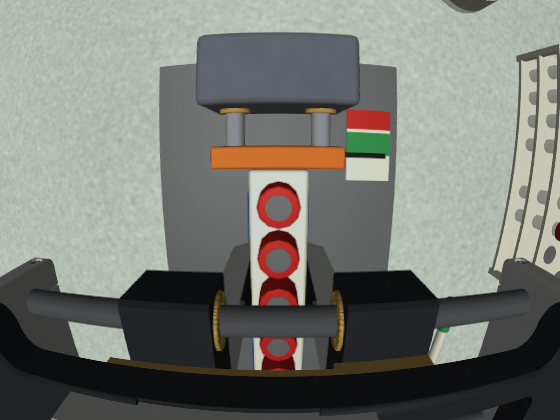

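The face has moved about 13 mm and the pointer is at the near edge of green at (368,155). Pushing 6 mm more, and lowering 0.4 mm so the carrier rests on the deck.

servo_tool(
  rows=[
    [-0.0002, 0.001, -0.0001, 0, 0, 0, -1],
    [-0.0003, 0.002, -0.0002, 0, 0, 0, -1],
    [-0.0005, 0.003, -0.0003, 0, 0, 0, -1],
    [-0.0007, 0.004, -0.0004, 0, 0, 0, -1],
    [-0.0008, 0.005, -0.0005, 0, 0, 0, -1],
    [-0.001, 0.006, -0.0005, 0, 0, 0, -1],
    [-0.001, 0.006, -0.0005, 0, 0, 0, -1],
    [-0.001, 0.006, -0.0005, 0, 0, 0, -1],
  ],
)

```text
time_s: 17.8
ee_pos: [0.5661, 0.1054, 0.0644]
eef_rot: [3.141, -0.001, 1.738]
force: [-0.0, -8.0, 2.2]
grip_width: 0.0261
```

servo_tool(
  rows=[
    [0, 0, 0, 0, 0, 0, -1],
    [0, 0, 0, 0, 0, 0, -1],
    [0, 0, 0, 0, 0, 0, -1],
    [0, 0, 0, 0, 0, 0, -1],
    [0, 0, 0, 0, 0, 0, -1],
    [0, 0, 0, 0, 0, 0, -1],
    [0, 0, 0, 0, 0, 0, -1],
    [0, 0, 0, 0, 0, 0, -1],
  ],
)

```text
time_s: 18.47
ee_pos: [0.5662, 0.1048, 0.0645]
eef_rot: [3.141, 0.0, 1.738]
force: [1.1, -6.8, -1.2]
grip_width: 0.0259
```

```bash
python3 - <<'E'
from mix import *
o,c=wrist("w11"); print(o["ee_pos"],o["eef_rot"],o["grip_width"],o["force"],o["moment"])
p=o["ee_pos"][:2]-C; print("tcp mix",p@X,p@Y,np.rad2deg(o["eef_rot"][2]))
mixm(c,wcloud(c)); s=cams.camera("scene")
cv2.imwrite("pics/s11.png",cv2.resize(s["image"][150:250,230:350,::-1],None,fx=5,fy=5,interpolation=cv2.INTER_CUBIC))
E
```

```text
[0.5662 0.1048 0.0645] [3.1411 0.0001 1.7382] 0.02588718116944107 [ 1.1227 -6.811  -1.203 ] [-1.4533 -0.1565  0.0646]
tcp mix 0.018199425565618692 -0.0007037388194681 99.59265655232448
border 1 79 slope deg 0.007267208504325047 y at 0 18.255012763871374 x -0.08244980261190171 0.04751639719545412
orange x pct [0.0728 0.0737 0.0778 0.082 ] y -0.030191106884323953 0.029656778887081976
```

View pics/w11.png

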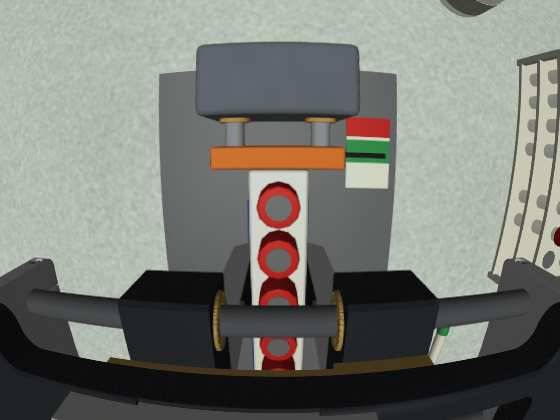

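View pics/s11.png

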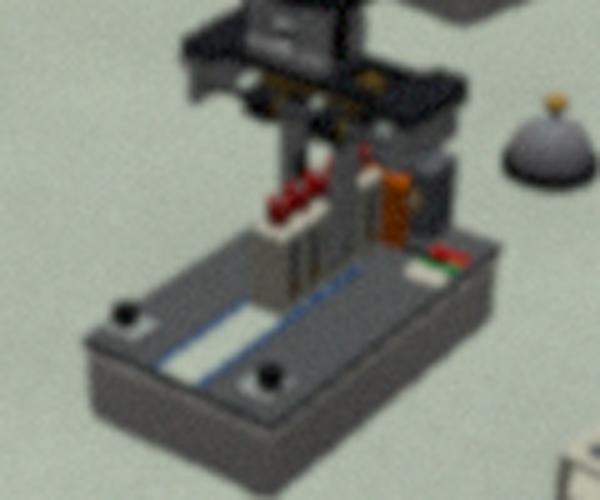

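The pointer is mid-green at (368,155). I'll add a small downward bias so the carrier sits firmly on the deck, hold, and check that it's flat.

servo_tool(
  rows=[
    [0, 0.0005, -0.0004, 0, 0, 0, -1],
    [-0.0002, 0.001, -0.0007, 0, 0, 0, -1],
    [-0.0002, 0.001, -0.0007, 0, 0, 0, -1],
    [-0.0002, 0.001, -0.0007, 0, 0, 0, -1],
    [-0.0002, 0.001, -0.0007, 0, 0, 0, -1],
    [-0.0002, 0.001, -0.0007, 0, 0, 0, -1],
    [-0.0002, 0.001, -0.0007, 0, 0, 0, -1],
    [-0.0002, 0.001, -0.0007, 0, 0, 0, -1],
  ],
)

```text
time_s: 19.23
ee_pos: [0.5663, 0.1051, 0.0642]
eef_rot: [3.141, 0.001, 1.738]
force: [-0.6, -8.6, 2.5]
grip_width: 0.0258
```

```bash
python3 - <<'E'
from mix import *
o,c=wrist("w12"); print(o["time_s"],o["ee_pos"],o["eef_rot"],o["grip_width"],o["force"],o["moment"])
M,h=mixm(c,wcloud(c)); x0=o["ee_pos"][:2]-C; print(x0@X,x0@Y)
d=np.stack([M[...,0]-x0@X,M[...,1]-x0@Y,M[...,2]],-1)
b=(d[...,2]>.052)&(d[...,2]<.066)&(abs(d[...,1])<.0115)&(d[...,0]>.005)&(d[...,0]<.053)&(h[...,1]<60)
P=d[b]; print(b.sum(),"top slope",np.polyfit(P[:,0],P[:,2],1))
t=cams.camera("top"); Mt=mixm(t,cloud(t))[0]
e=(d[...,2]>.05)&(d[...,2]<.064)&(d[...,0]>.03)&(d[...,0]<.05)&(h[...,1]<60)&(abs(d[...,1])<.02)
for a0 in (.03,.04):
    q=d[e&(d[...,0]>a0)&(d[...,0]<a0+.01)]; print(a0,q[:,1].min(),q[:,1].max())
cv2.imwrite("pics/w12c.png",cv2.resize(c["image"][100:200,200:400,::-1],None,fx=4,fy=4,interpolation=cv2.INTER_CUBIC))
o2=ctrl.get_obs();print(o2["time_s"],o2["ee_pos"],o2["force"])
E
```

```text
19.2333 [0.5663 0.1051 0.0642] [3.1406 0.001  1.738 ] 0.025812191870093894 [-0.5524 -8.642   2.488 ] [-1.4118  0.0179  0.1173]
border 1 94 slope deg 0.0010336233014933793 y at 0 18.194852222789994 x -0.0822402337004451 0.04838474670655563
orange x pct [0.0732 0.0741 0.0782 0.0824] y -0.030348287878876886 0.029569389332121585
0.018505226124931197 -0.0008452281517083546
2201 top slope [-0.0015  0.0604]
0.03 -0.013112598246007958 0.012899121844172934
0.04 -0.01311537670836676 0.01279635173266589
19.3333 [0.5662 0.1051 0.0642] [ 0.5466 -8.7465  2.314 ]
```

View pics/w12c.png

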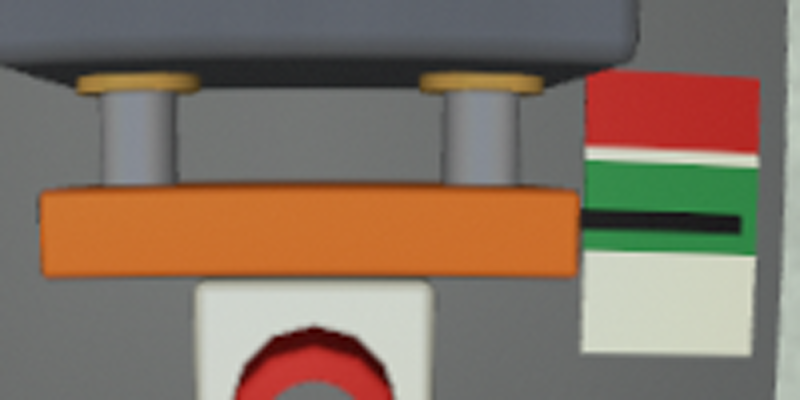

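The close-up shows the black pointer inside the green zone. The carrier is square against the face, its top is level, and it's central in the lane. Handing in.

```bash
python3 -c "
from station import hand_in
print(hand_in())"
```

```text
the job is handed in; nothing more can be done
None
```

I rang the bell and pushed the red-capped carrier down the lane into the stop. The job was handed in at about 19 s with the arm still gripping and pressing it there.

- **Bell:** I pressed the plunger until it hit its stop. The wrist force jumped to 18 N, and the camera showed the plunger head at about 54 mm, which is fully down.
- **Carrier:** it stands flat on the deck. Its top slope is 0.0015 rad, its yaw is 99.6° against the lane's 99.55°, and it sits about 0.5 mm off the lane's centre line.
- **Stop:** travel is about 18 mm, and the picture shows the black pointer inside the green zone. The push is about 8.7 N, with about 5 N pressing down on the deck and a 30 N grip. Neither the pictures nor the readings I took while pushing showed it going beyond that, so it stayed clear of the red.
- **Other things:** the arm went near none of the other loose things, and none looked out of place in the pictures. I didn't measure their positions again at the end.

**Disagreement:** the real fingertips are about 24 mm short of the documented tool point. Because of that, the first presses on the bell stopped short of the plunger. I measured the offset by contact and wrist camera depth and corrected for it in all later moves.

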